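Turn a sample tray over onto its board

TASK

The cradle of the turnover stand holds a sample tray with a board lying on it. Slide the cradle's bolt fully home into its keeper, then swing the cradle by its handle half a turn, up and over to the far stop, so that tray and board are turned over together and the tray ends upside down on top of the board, still bolted in the cradle. Leave the things standing around the stand where they are, and let go at the end.

Things in the scene. Friction and masses are not known exactly. Their poses are not given: they have to be found in the camera images.
- stand: Grey stand fixed to the table: base 150 x 170 x 10 mm, two posts 145 mm tall, 124 mm apart along its y, with an aluminium cradle pivoting between them. Origin: centre of the base's underside. x points from the cradle's handle (nearest the robot at first) to its bolted end; y runs along the pivot line (to the robot's left at yaw 0); z up. The pivot line is parallel to y, 125 mm above the origin.
- cradle (a joint): Swing of the cradle about the pivot line, rad. 0: level, handle on the stand's -x side. It grows as the handle rises, passes over the top (1.57: handle 105 mm above the pivot line) and comes down on the +x side; 3.14 at the far stop: level, upside down. The pivot is stiff (0.25 N m, about 2.5 N at the handle), so the cradle stays where it is left.
- cradle_centre (a point): Centre of the cradle, on the pivot line; its axes turn with the cradle (the stand's axes at 0). Two side channels with window openings, each 122 mm long, 49 mm high, 90 mm over their outsides, 41 mm between lower and upper lips, hold tray and board. The handle end has a wall; the other end is open unless the bolt is home.
- handle_bar (a point): Middle of the cradle's handle: a round steel bar, diameter 12 mm, 82 mm long, parallel to the pivot line and 105 mm from it, on a 10 mm arm at each end; 44 mm from the bar's axis to the cradle's end wall. Pinched from above with a finger either side, it turns between the fingers as the cradle swings. Axes as cradle_centre.
- bolt (a joint): Travel of the flat steel bolt across the cradle's open end, m: 0 fully drawn, 0.085 fully home with its end in the keeper. With the cradle at 0 it slides home along the stand's -y direction. Friction about 2 N.
- bolt_knob (a point): The bolt's knob: an upright dark steel post, diameter 14 mm, 53 mm tall. This point is on its axis, 20 mm below its top; with the cradle at 0 it is 45 mm above the pivot line and 65 mm from it along the stand's x. The rest of the cradle reaches only 24.5 mm above the pivot line. Axes as cradle_centre.
- tray_centre (a point): Centre of the white open tray, 110 x 70 x 24 mm with 4 mm walls, long side along the cradle's x; z points out of its mouth. At first it lies in the cradle mouth up, under the board.
- board_centre (a point): Centre of the plywood board, 110 x 70 x 14 mm; z up at first. It lies on the tray's mouth like a lid (its centre 19 mm above the tray's).
- tile_centre (a point): Centre of the sample tile, 94 x 54 x 10 mm, hidden in the tray under the board; z up at first.
- spray: Bystander: trigger spray bottle, 72 mm wide, 221 mm tall, loose near the stand. Origin: centre of its underside.
- can: Bystander: small round tin, 66 mm wide, 85 mm tall, loose near the stand. Origin: centre of its underside.
- brush: Bystander: hand brush, 180 mm long, lying flat, loose beyond the stand.
- cup: Bystander: clear measuring cup, 72 mm wide, 75 mm tall, loose near the stand. Origin: centre of its underside.
- swatch: Bystander: flat stone sample, 100 x 70 x 12 mm, lying, loose near the stand. Origin: centre of its underside.
- jar: Bystander: small bottle, 60 mm wide, 100 mm tall, loose near the stand. Origin: centre of its underside.
- tray: The same tray; origin at the centre of its underside.
- board: The same board; origin at the centre of its first underside.
Mind the look-alikes: they are no part of the job. What is shaped like the board but purple or red is not meant.

How it is judged:
By the outcome, as a careful person would: the job done as asked, in the order asked, and still so for the second after the job is handed in, with the robot touching nothing.
It also fails if it takes over 51 s, if anything falls off the work surface, if the arm or the gripper's body presses on something with over 40 N, if the wrist force passes 120 N, or if a joint passes its speed limit or range.

ROBOT

A 6-joint arm with a two-finger parallel gripper is mounted at the origin on the work surface. World frame = base frame: x ahead of the robot, y to its left, z up, the work surface at z = 0. Lengths are in mm, angles in rad, forces in N, time in s.
With the tool pointing down it reaches from about 350 to 725 mm from the base axis. Payload 4.3 kg.
Tool frame: the origin (TCP) lies between the finger pads; the fingertips stand 25 mm ahead of it and the grasp point (between the pads) lies 6 mm ahead of it; x points along the fingers, z is the direction in which the jaws open and shut, and the axes are right-handed (so a half turn about x gives the same grasp; the last joint's range is limited). The gripper opens to 85 mm and grips with 20 to 120 N. Pads are 22 mm wide; open, the fingers measure 114 mm over their backs; the gripper's body (76 mm by 85 mm) begins 54 mm behind the grasp point. The pads swing forward as they close: fully open they stand 13 mm farther back than shut.
Start: joints at [1.231, 0.377, 0.081, 1.274, 0, 1.46], TCP at [130.979, 559.919, 256.329] pointing down, gripper open.
Joint ranges: [-2.72, 2.72], [-0.84, 1.66], [-1.02, 1.22], [-1.77, 2.12], [-1.37, 1.28], [-3.14, 3.14]. Speed limits (rad/s): [2.57, 2.57, 3.14, 3.14, 3.14, 3.14].

INTERFACE

Orientations are given as a unit quaternion [x, y, z, w].
In Python, from workcell import arm gives the robot as it stands. The module is installed in compiled form; this text tells all that it offers.
- The arm moves only by the tool servo_tool, never from a script. Its argument "series" is a list of rows, each an object of numbers: "tx", "ty", "tz": the shift along the tool's x, y, z each as a share of 0.25 m, from -1 to 1; "ax", "ay", "az": the turn, a rotation vector about the tool's x, y, z each as a share of 180 degrees, from -1 to 1. A call has 1 to 8 rows; each row is the pose to reach, as a shift and turn from the pose commanded when the call began, along the tool's axes at that moment, turning the shorter way round; what a row does not reach only later rows make up. A row lasts 1/10 s, in which the tool goes at most 50 mm and 8.59 degrees, less where a joint would pass 70% of its speed; a pose out of reach is approached as far as the arm can. A call with a number of a shift or a turn outside -1 to 1 is refused whole. A call with a gripper value outside its range is refused whole. "jaw" is the closure, from -1 (fully open) to 1 (shut), set as the call begins (left out, the last holds). The fingers move at their own pace and stop on an object; "grip_force" is the grip in N (left out, the last holds). Time passes only in rows, so rows that repeat a pose let the fingers close. It gives the time, the measured TCP pose, the force and the opening at its end, in the units of the state.
- arm.get_state(): the state, without advancing time (a new reading comes with each control period).
- arm.camera(name): name is "side" or "top"; returns a dict with "image" (384x512x3 uint8, red, green, blue), "intrinsics" (3x3 intrinsics, pixels), "rvec" (rotation vector, rad) and "tvec" (3), from world to camera coordinates, as OpenCV has them. Camera axes: x right, y down, z forward; pixel columns grow to the right and rows downward; lengths in mm; the calibration is good to about 2 mm. A picture is of the moment at which its call begins. There is no depth.
- arm.close_job(): hands the job in, once; it reports no verdict.
The state is a dict: "time_s": time; "joints": joint angles; "joint_vel": joint speeds; "tau": joint torques, N m; "tool_pos": TCP position; "tool_rot": TCP orientation; "wrist_force": force on the tool from outside, world axes, zero at the start; "wrist_torque": the same for the moment, N m; "width": finger opening in mm.
Only numpy, scipy, OpenCV 4.12 (cv2) and the standard library are available. Lean on these libraries where they do the work, as an engineer would, in place of code of your own. Each camera call takes 0.05 s, during which the arm holds its last target. There are 200 camera calls.

## Working session

There is one attempt and no reset: what is moved stays moved. The work goes in short steps, Python scripts to look and compute and a tool call to move; the robot and the scene stay as the last step left them, time stands still between calls to the robot, and variables do not carry over. Pictures are saved under pics/ and viewed, about 8 in all and at most 12, crops included, and the job is handed in when it is done.

Besides the shell and the picture viewer there is one more tool, called after "Emit:" in YAML: its name, and indented under it one key for each argument. servo_tool: Moves the arm, as the interface text tells. Shift numbers are shares of 0.25 m and turn numbers shares of 180 degrees, none past 1 either way. Its arguments: {"type":"object","properties":{"series":{"type":"array"},"jaw":{"type":"number"},"grip_force":{"type":"number"}},"required":["series"]}

```bash
mkdir -p pics
python3 - <<'E'
from workcell import arm
import cv2,numpy as np,pickle
d={}
for n in("side","top"):
    c=arm.camera(n);d[n]=c
    cv2.imwrite(f"pics/{n}0.png",c["image"][:,:,::-1])
    R=cv2.Rodrigues(np.array(c["rvec"],float))[0]
    print(n,np.array(c["intrinsics"]).tolist(),(-R.T@np.array(c["tvec"]).ravel()).round(),R.round(2).tolist())
pickle.dump(d,open("c0.pkl","wb"))
print(arm.get_state())
E
```

```text
side [[378.1976159611801, 0.0, 252.99759693328681], [0.0, 378.1976159611801, 189.68358047862327], [0.0, 0.0, 1.0]] [332. 741. 721.] [[-0.96, -0.28, -0.0], [-0.17, 0.58, -0.8], [0.23, -0.77, -0.6]]
top [[467.53114143221114, 0.0, 253.036578365149], [0.0, 467.53114143221114, 195.46933222519525], [0.0, 0.0, 1.0]] [ 421.  -12. 1289.] [[0.01, -1.0, -0.02], [-0.99, -0.01, -0.12], [0.12, 0.02, -0.99]]
{'time_s': 0.1, 'joints': array([ 1.23071314e+00,  3.78000469e-01,  7.97774009e-02,  1.27440311e+00,
       -4.28184935e-05,  1.46052689e+00]), 'joint_vel': array([ 3.64308636e-04, -3.69946676e-04,  2.84059676e-03, -6.82297066e-04,
       -4.71352250e-04,  3.95805402e-05]), 'tau': array([ 1.17900036e-03, -4.64695716e+01,  2.70581460e+01,  1.20481144e-02,
       -1.05126774e-04, -1.01187317e-05]), 'tool_pos': array([130.79121094, 559.37485637, 255.45522711]), 'tool_rot': array([-0.43973207,  0.55456959,  0.43901888,  0.55348957]), 'wrist_force': array([ 0.05203035,  0.13981918, -0.57199401]), 'wrist_torque': array([ 0.04493587,  0.03810178, -0.00271248]), 'width': 85.5233238347199}
```

View pics/side0.png

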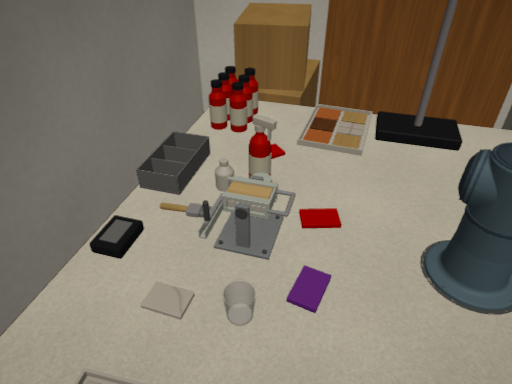

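View pics/top0.png

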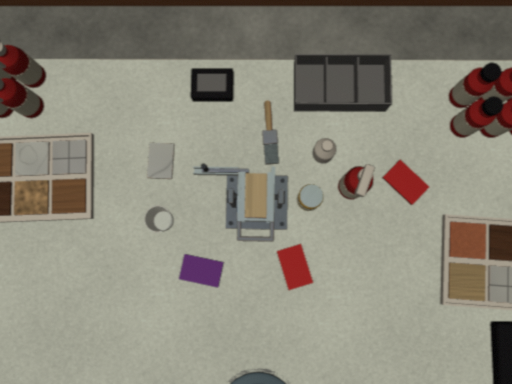

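The side view shows the stand at about (250,220), the knob at (206,210) and the handle at (285,200). The top view shows the stand at (257,202), the knob at (205,168) and the handle at (256,238). I'll enlarge both around the stand.

Run:
```python
import cv2,numpy as np
a=cv2.imread("pics/side0.png")[165:265,190:310]; b=cv2.imread("pics/top0.png")[150:250,185:305]
for n,i in(("s",a),("t",b)): cv2.imwrite(f"pics/crop_{n}.png",cv2.resize(i,None,fx=6,fy=6,interpolation=cv2.INTER_CUBIC))
```

```text
(no output)
```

View pics/crop_s.png

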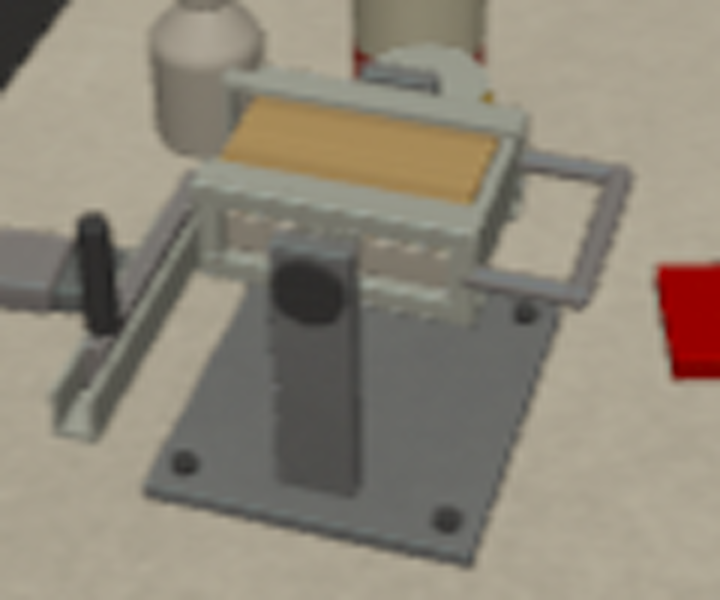

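View pics/crop_t.png

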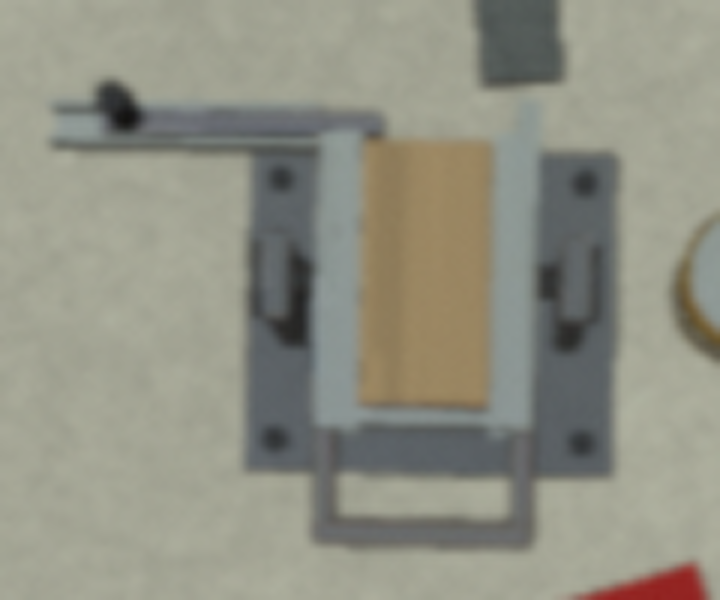

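The crops show the knob top and base at side crop (92,215) and (103,330), and at top crop (111,92) and (126,122). The handle bar runs between side crop (582,300) and (625,172), and top crop (322,530) to (525,530). The board is natural plywood and lies inside the cradle. The red slabs near full-frame top (295,267) and (406,182) and the purple one at (202,270) are lookalikes.

```bash
cat > h.py <<'E'
import cv2,numpy as np
def P(c):
    R=cv2.Rodrigues(np.array(c["rvec"],float))[0]; t=np.array(c["tvec"],float).reshape(3,1)
    return np.array(c["intrinsics"])@np.hstack([R,t])
def tri(c1,c2,a,b):
    X=cv2.triangulatePoints(P(c1),P(c2),np.array(a,float).reshape(2,1),np.array(b,float).reshape(2,1)).ravel(); X=X[:3]/X[3]
    e=[np.linalg.norm((lambda q:q[:2]/q[2])(P(c)@np.r_[X,1])-p) for c,p in((c1,a),(c2,b))]
    return X,max(e)
def plane(c,p,z):
    M=P(c); H=np.c_[M[:,0],M[:,1],M[:,2]*z+M[:,3]]; q=np.linalg.solve(H,[p[0],p[1],1]); return q[:2]/q[2]
def proj(c,X):
    q=P(c)@np.r_[X,1]; return q[:2]/q[2]
E
python3 - <<'E'
import pickle,numpy as np
from h import *
d=pickle.load(open("c0.pkl","rb"));S,T=d["side"],d["top"]
s=lambda u,v:(190+u/6-.42,165+v/6-.42); t=lambda u,v:(185+u/6-.42,150+v/6-.42)
for n,a,b in(("knobtop",(92,215),(111,92)),("knobbot",(103,330),(126,122)),("bar+y",(582,298),(324,530)),("bar-y",(622,172),(523,530)),
 ):
    X,e=tri(S,T,s(*a),t(*b)); print(n,X.round(1),round(e,2))
for u in((252,153),(617,155),(612,475),(247,470)): print("T base",plane(T,t(*u),10).round(1))
for u in((148,490),(470,565),(560,310)): print("S base",plane(S,s(*u),10).round(1))
for n,u,z in(("bar+y",(324,530),125),("bar-y",(523,530),125),("knobtop",(111,92),190)): print(n,plane(T,t(*u),z).round(1))
E
```

```text
knobtop [626.4 134.7 192.3] 0.6
knobbot [625.  135.8 136.1] 0.1
bar+y [455.1  50.8 123.4] 0.94
bar-y [455.8 -31.5 126.7] 0.92
T base [633.4  93.2]
T base [633.8 -75.4]
T base [486.4 -73.6]
T base [486.9  92.7]
S base [629.6  97.6]
S base [484.  100.7]
S base [484.  -68.9]
bar+y [456.5  51. ]
bar-y [457.4 -31.3]
knobtop [627.7 135.3]
```

```bash
cat >> h.py <<'E'
from scipy.spatial.transform import Rotation as Ro
def rows(pos,quat,targets):
    "targets: list of (world TCP pos, world 3x3 tool axes) -> shares"
    R0=Ro.from_quat(quat); out=[]
    for p,A in targets:
        t=R0.inv().apply(np.array(p)-pos)/250; a=(R0.inv()*Ro.from_matrix(A)).as_rotvec()/np.pi
        out.append(np.r_[t,a].round(3)); print(out[-1].tolist())
    return out
def down(z):  # tool x down, z along given world dir
    x=np.array([0,0,-1.]); z=np.array(z,float); return np.c_[x,np.cross(z,x),z]
E
python3 - <<'E'
from workcell import arm
from h import *
s=arm.get_state(); q=s["tool_rot"]; print(Ro.from_quat(q).as_matrix().round(3).tolist())
for z in((0,1,0),(0,-1,0),(1,0,0),(-1,0,0)):
    print(z); rows(s["tool_pos"],q,[((626,135,255),down(z))])
E
```

```text
[[-0.001, -0.974, 0.228], [-0.002, 0.228, 0.974], [-1.0, 0.0, -0.002]]
(0, 1, 0)
[0.004, -2.315, -1.202, -0.073, -0.001, -0.0]
(0, -1, 0)
[0.004, -2.315, -1.202, 0.927, -0.0, 0.001]
(1, 0, 0)
[0.004, -2.315, -1.202, 0.427, -0.001, 0.0]
(-1, 0, 0)
[0.004, -2.315, -1.202, -0.573, -0.0, -0.001]
```

Emit:
servo_tool:
  series:
    - {"ty":-0.9,"tz":-0.47,"ax":-0.073}
    - {"ty":-0.9,"tz":-0.47,"ax":-0.073}
    - {"ty":-0.9,"tz":-0.47,"ax":-0.073}
    - {"ty":-0.9,"tz":-0.47,"ax":-0.073}
    - {"ty":-0.9,"tz":-0.47,"ax":-0.073}
    - {"ty":-0.9,"tz":-0.47,"ax":-0.073}
    - {"ty":-0.9,"tz":-0.47,"ax":-0.073}
    - {"ty":-0.9,"tz":-0.47,"ax":-0.073}
  jaw: -1
  grip_force: 40

```text
validation failed for argument at $.se...
```

Emit:
servo_tool:
  series:
    - {"tx":0,"ty":-0.9,"tz":-0.47,"ax":-0.073,"ay":0,"az":0}
    - {"tx":0,"ty":-0.9,"tz":-0.47,"ax":-0.073,"ay":0,"az":0}
    - {"tx":0,"ty":-0.9,"tz":-0.47,"ax":-0.073,"ay":0,"az":0}
    - {"tx":0,"ty":-0.9,"tz":-0.47,"ax":-0.073,"ay":0,"az":0}
    - {"tx":0,"ty":-0.9,"tz":-0.47,"ax":-0.073,"ay":0,"az":0}
    - {"tx":0,"ty":-0.9,"tz":-0.47,"ax":-0.073,"ay":0,"az":0}
    - {"tx":0,"ty":-0.9,"tz":-0.47,"ax":-0.073,"ay":0,"az":0}
  jaw: -1
  grip_force: 40

```text
time_s: 0.8
tool_pos: [324.1, 393.2, 256.0]
tool_rot: [-0.499, 0.501, 0.499, 0.501]
wrist_force: [0.7, 0.1, -0.9]
width: 85.1
```

Emit:
servo_tool:
  series:
    - {"tx":0,"ty":-0.9,"tz":-0.76,"ax":0,"ay":0,"az":0}
    - {"tx":0,"ty":-0.9,"tz":-0.76,"ax":0,"ay":0,"az":0}
    - {"tx":0,"ty":-0.9,"tz":-0.76,"ax":0,"ay":0,"az":0}
    - {"tx":0,"ty":-0.9,"tz":-0.76,"ax":0,"ay":0,"az":0}
    - {"tx":0,"ty":-0.9,"tz":-0.76,"ax":0,"ay":0,"az":0}
    - {"tx":0,"ty":-0.9,"tz":-0.76,"ax":0,"ay":0,"az":0}
    - {"tx":0,"ty":-0.9,"tz":-0.76,"ax":0,"ay":0,"az":0}

```text
time_s: 1.5
tool_pos: [551.3, 202.4, 255.3]
tool_rot: [-0.499, 0.501, 0.499, 0.501]
wrist_force: [-1.1, 0.3, -0.8]
width: 85.5
```

Emit:
servo_tool:
  series:
    - {"tx":0,"ty":-0.308,"tz":-0.276,"ax":0,"ay":0,"az":0}
    - {"tx":0,"ty":-0.308,"tz":-0.276,"ax":0,"ay":0,"az":0}
    - {"tx":0,"ty":-0.308,"tz":-0.276,"ax":0,"ay":0,"az":0}
    - {"tx":0,"ty":-0.308,"tz":-0.276,"ax":0,"ay":0,"az":0}

```text
time_s: 1.9
tool_pos: [625.0, 136.3, 255.4]
tool_rot: [-0.499, 0.5, 0.501, 0.5]
wrist_force: [-0.6, -0.7, -0.8]
width: 85.6
```

Emit:
servo_tool:
  series:
    - {"tx":0.15,"ty":0,"tz":0,"ax":0,"ay":0,"az":0}
    - {"tx":0.3,"ty":0,"tz":0,"ax":0,"ay":0,"az":0}
    - {"tx":0.3,"ty":0,"tz":0,"ax":0,"ay":0,"az":0}
    - {"tx":0.3,"ty":0,"tz":0,"ax":0,"ay":0,"az":0}

```text
time_s: 2.3
tool_pos: [623.3, 137.0, 181.5]
tool_rot: [-0.5, 0.5, 0.501, 0.499]
wrist_force: [0.8, 0.2, 1.3]
width: 85.3
```

Emit:
servo_tool:
  series:
    - {"tx":0,"ty":0,"tz":0,"ax":0,"ay":0,"az":0}
    - {"tx":0,"ty":0,"tz":0,"ax":0,"ay":0,"az":0}
    - {"tx":0,"ty":0,"tz":0,"ax":0,"ay":0,"az":0}
    - {"tx":0,"ty":0,"tz":0,"ax":0,"ay":0,"az":0}
    - {"tx":0,"ty":0,"tz":0,"ax":0,"ay":0,"az":0}
    - {"tx":0,"ty":0,"tz":0,"ax":0,"ay":0,"az":0}
    - {"tx":0,"ty":0,"tz":0,"ax":0,"ay":0,"az":0}
    - {"tx":0,"ty":0,"tz":0,"ax":0,"ay":0,"az":0}
  jaw: 1
  grip_force: 40

```text
time_s: 3.1
tool_pos: [625.6, 135.1, 181.9]
tool_rot: [-0.5, 0.5, 0.5, 0.501]
wrist_force: [0.7, 0.8, 4.5]
width: 12.9
```

Emit:
servo_tool:
  series:
    - {"tx":0,"ty":0,"tz":-0.05,"ax":0,"ay":0,"az":0}
    - {"tx":0,"ty":0,"tz":-0.1,"ax":0,"ay":0,"az":0}
    - {"tx":0,"ty":0,"tz":-0.15,"ax":0,"ay":0,"az":0}
    - {"tx":0,"ty":0,"tz":-0.2,"ax":0,"ay":0,"az":0}
    - {"tx":0,"ty":0,"tz":-0.25,"ax":0,"ay":0,"az":0}
    - {"tx":0,"ty":0,"tz":-0.29,"ax":0,"ay":0,"az":0}
    - {"tx":0,"ty":0,"tz":-0.32,"ax":0,"ay":0,"az":0}
    - {"tx":0,"ty":0,"tz":-0.32,"ax":0,"ay":0,"az":0}

```text
time_s: 3.9
tool_pos: [625.5, 68.8, 181.9]
tool_rot: [-0.494, 0.489, 0.509, 0.507]
wrist_force: [2.5, 44.8, 4.2]
width: 12.5
```

Emit:
servo_tool:
  series:
    - {"tx":0,"ty":0,"tz":-0.012,"ax":0,"ay":0,"az":0}
    - {"tx":0,"ty":0,"tz":-0.02,"ax":0,"ay":0,"az":0}
    - {"tx":0,"ty":0,"tz":-0.024,"ax":0,"ay":0,"az":0}
    - {"tx":0,"ty":0,"tz":-0.024,"ax":0,"ay":0,"az":0}
    - {"tx":0,"ty":0,"tz":-0.024,"ax":0,"ay":0,"az":0}

```text
time_s: 4.4
tool_pos: [625.5, 68.4, 182.0]
tool_rot: [-0.493, 0.486, 0.512, 0.508]
wrist_force: [3.7, 57.6, 4.3]
width: 13.0
```

Emit:
servo_tool:
  series:
    - {"tx":0,"ty":0,"tz":0.06,"ax":0,"ay":0,"az":0}
    - {"tx":0,"ty":0,"tz":0.076,"ax":0,"ay":0,"az":0}
    - {"tx":0,"ty":0,"tz":0.076,"ax":0,"ay":0,"az":0}

```text
time_s: 4.7
tool_pos: [625.5, 70.0, 181.6]
tool_rot: [-0.5, 0.498, 0.501, 0.501]
wrist_force: [1.1, 10.1, 5.2]
width: 12.9
```

Run:
```python
from workcell import arm
import cv2,numpy as np,pickle
d={n:arm.camera(n) for n in("side","top")}
a=d["side"]["image"][140:240,190:310,::-1]; b=d["top"]["image"][130:230,185:305,::-1]
r=lambda i:cv2.resize(i,None,fx=6,fy=6,interpolation=cv2.INTER_CUBIC)
cv2.imwrite("pics/b.png",cv2.resize(np.hstack([r(a),r(b)]),(800,333))); cv2.imwrite("pics/bs.png",r(a))
pickle.dump(d,open("c1.pkl","wb"))
```

```text
(no output)
```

View pics/bs.png

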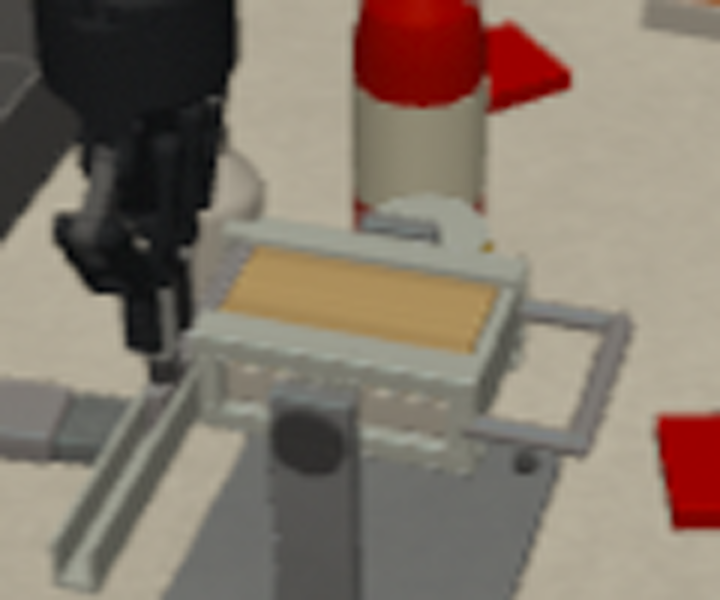

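The side crop shows the knob pulled in next to the channel end, at about (165,365). Travel stopped after about 66 mm. I'll check the bolt's end against the keeper from above.

Run:
```python
import cv2,pickle
d=pickle.load(open("c1.pkl","rb"))
b=d["top"]["image"][140:200,210:290,::-1]
cv2.imwrite("pics/bt.png",cv2.resize(b,None,fx=9,fy=9,interpolation=cv2.INTER_CUBIC))
```

```text
(no output)
```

View pics/bt.png

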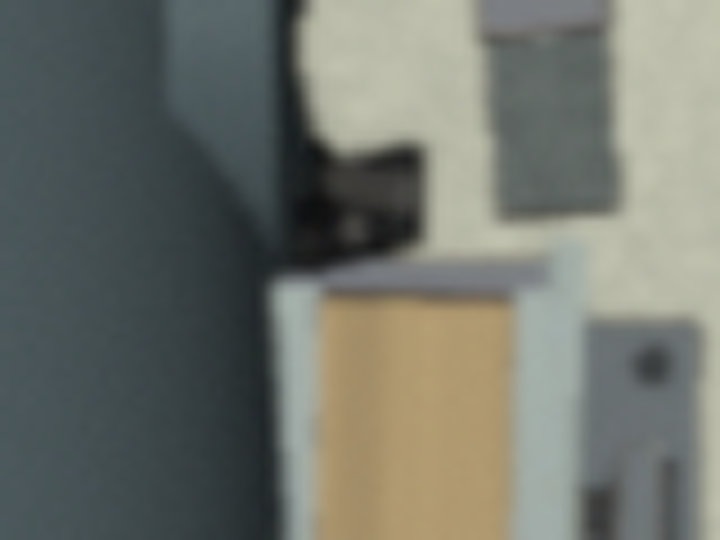

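The bolt's end is now at the keeper, at crop x≈550, with about 10 mm of it hidden inside. That suggests the bolt began partly slid and is now home. To rule out a finger having stopped it, I'll regrip higher and push again.

Emit:
servo_tool:
  series:
    - {"tx":0,"ty":0,"tz":0,"ax":0,"ay":0,"az":0}
    - {"tx":0,"ty":0,"tz":0,"ax":0,"ay":0,"az":0}
    - {"tx":-0.02,"ty":0,"tz":0.02,"ax":0,"ay":0,"az":0}
    - {"tx":-0.034,"ty":0,"tz":0.02,"ax":0,"ay":0,"az":0}
    - {"tx":-0.034,"ty":0,"tz":0.02,"ax":0,"ay":0,"az":0}
  jaw: 0.4

```text
time_s: 5.3
tool_pos: [625.5, 72.8, 190.5]
tool_rot: [-0.5, 0.5, 0.5, 0.5]
wrist_force: [-0.3, 0.0, -0.8]
width: 25.5
```

Emit:
servo_tool:
  series:
    - {"tx":0,"ty":0,"tz":0,"ax":0,"ay":0,"az":0}
    - {"tx":0,"ty":0,"tz":0,"ax":0,"ay":0,"az":0}
    - {"tx":0,"ty":0,"tz":0,"ax":0,"ay":0,"az":0}
    - {"tx":0,"ty":0,"tz":-0.03,"ax":0,"ay":0,"az":0}
    - {"tx":0,"ty":0,"tz":-0.06,"ax":0,"ay":0,"az":0}
    - {"tx":0,"ty":0,"tz":-0.06,"ax":0,"ay":0,"az":0}
    - {"tx":0,"ty":0,"tz":-0.06,"ax":0,"ay":0,"az":0}
  jaw: 1

```text
time_s: 6.0
tool_pos: [625.5, 69.1, 190.4]
tool_rot: [-0.496, 0.492, 0.507, 0.505]
wrist_force: [2.2, 29.3, 1.8]
width: 12.5
```

Emit:
servo_tool:
  series:
    - {"tx":0,"ty":0,"tz":0.06,"ax":0,"ay":0,"az":0}
    - {"tx":0,"ty":0,"tz":0.06,"ax":0,"ay":0,"az":0}
    - {"tx":-0.1,"ty":0,"tz":0.06,"ax":0,"ay":0,"az":0}
    - {"tx":-0.28,"ty":0,"tz":0.06,"ax":0,"ay":0,"az":0}
    - {"tx":-0.28,"ty":0,"tz":0.06,"ax":0,"ay":0,"az":0}
    - {"tx":-0.28,"ty":0,"tz":0.06,"ax":0,"ay":0,"az":0}
  jaw: 0.06

```text
time_s: 6.6
tool_pos: [626.1, 72.1, 261.1]
tool_rot: [-0.501, 0.5, 0.499, 0.501]
wrist_force: [0.3, -0.2, 0.3]
width: 40.3
```

Emit:
servo_tool:
  series:
    - {"tx":0,"ty":0.68,"tz":-0.255,"ax":0.5,"ay":0,"az":0}
    - {"tx":0,"ty":0.68,"tz":-0.255,"ax":0.5,"ay":0,"az":0}
    - {"tx":0,"ty":0.68,"tz":-0.255,"ax":0.5,"ay":0,"az":0}
    - {"tx":0,"ty":0.68,"tz":-0.255,"ax":0.5,"ay":0,"az":0}
    - {"tx":0,"ty":0.68,"tz":-0.255,"ax":0.5,"ay":0,"az":0}
    - {"tx":0,"ty":0.68,"tz":-0.255,"ax":0.5,"ay":0,"az":0}
    - {"tx":0,"ty":0.68,"tz":-0.255,"ax":0.5,"ay":0,"az":0}
    - {"tx":0,"ty":0.68,"tz":-0.255,"ax":0.5,"ay":0,"az":0}

```text
time_s: 7.4
tool_pos: [453.8, 9.0, 258.3]
tool_rot: [-0.128, 0.696, 0.128, 0.694]
wrist_force: [0.1, -0.6, 0.7]
width: 39.9
```

Run:
```python
from workcell import arm
import cv2,numpy as np,pickle
from h import *
d={n:arm.camera(n) for n in("side","top")}
pickle.dump(d,open("c2.pkl","wb"))
cv2.imwrite("pics/c2.png",np.hstack([cv2.resize(i[:,:,::-1],None,fx=4,fy=4,interpolation=cv2.INTER_CUBIC) for i in (d["side"]["image"][150:250,190:290],d["top"]["image"][130:230,195:295])]))
s=arm.get_state(); print(s["tool_pos"],s["joints"]); rows(s["tool_pos"],s["tool_rot"],[((455.5,9.6,s["tool_pos"][2]),down((1,0,0)))])
```

```text
[454.01736904   9.05752039 258.37274677] [-1.19728438e-01  1.34839368e-01 -2.35136483e-01  1.20360825e+00
 -2.74096530e-04  1.08107707e+00]
[-0.0, -0.0, 0.006, 0.118, -0.001, -0.0]
```

View pics/c2.png

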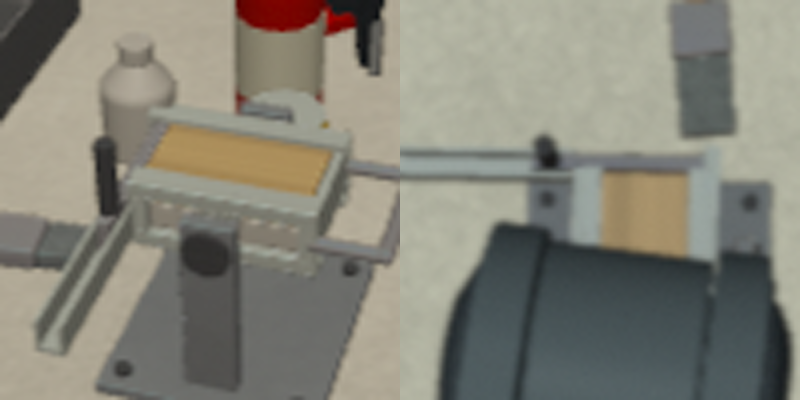

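The clear view shows the bolt spanning the whole open end into the keeper, at right panel (545,155) to (715,165), so it is home. Next is the handle.

Emit:
servo_tool:
  series:
    - {"tx":0,"ty":0,"tz":0.006,"ax":0.119,"ay":0,"az":0}
    - {"tx":0,"ty":0,"tz":0.006,"ax":0.119,"ay":0,"az":0}
    - {"tx":0,"ty":0,"tz":0.006,"ax":0.119,"ay":0,"az":0}
    - {"tx":0.15,"ty":0,"tz":0.006,"ax":0.119,"ay":0,"az":0}
    - {"tx":0.3,"ty":0,"tz":0.006,"ax":0.119,"ay":0,"az":0}
    - {"tx":0.43,"ty":0,"tz":0.006,"ax":0.119,"ay":0,"az":0}
    - {"tx":0.51,"ty":0,"tz":0.006,"ax":0.119,"ay":0,"az":0}
    - {"tx":0.51,"ty":0,"tz":0.006,"ax":0.119,"ay":0,"az":0}

```text
time_s: 8.3
tool_pos: [452.9, 10.1, 128.7]
tool_rot: [0.001, 0.71, -0.0, 0.704]
wrist_force: [-0.1, 0.3, 0.1]
width: 39.9
```

Emit:
servo_tool:
  series:
    - {"tx":0,"ty":0,"tz":0,"ax":0,"ay":0,"az":0}
    - {"tx":0,"ty":0,"tz":0,"ax":0,"ay":0,"az":0}
    - {"tx":0,"ty":0,"tz":0,"ax":0,"ay":0,"az":0}
    - {"tx":0,"ty":0,"tz":0,"ax":0,"ay":0,"az":0}
    - {"tx":0,"ty":0,"tz":0,"ax":0,"ay":0,"az":0}
  jaw: 1
  grip_force: 25

```text
time_s: 8.8
tool_pos: [454.9, 9.8, 132.8]
tool_rot: [0.001, 0.708, -0.001, 0.706]
wrist_force: [-5.6, 0.4, -0.2]
width: 11.1
```

Run:
```python
from workcell import arm
from h import *
s=arm.get_state(); print(s["tool_pos"],s["width"],s["wrist_force"],Ro.from_quat(s["tool_rot"]).as_matrix().round(3).tolist())
r=105
for k in range(1,41):
    b=int((k-1)/8)*8; f=lambda k:np.array([-r*np.cos(k*np.pi/40),r*np.sin(k*np.pi/40)])
    dx=(f(k)-f(b))/250; print(k,"tz",round(dx[0],3),"tx",round(-dx[1],3))
```

```text
[454.94379023   9.79414198 132.77607407] 11.105894729229876 [-5.57526497  0.36592575 -0.21044985] [[-0.003, 0.003, 1.0], [-0.001, 1.0, -0.003], [-1.0, -0.001, -0.003]]
1 tz 0.001 tx -0.033
2 tz 0.005 tx -0.066
3 tz 0.012 tx -0.098
4 tz 0.021 tx -0.13
5 tz 0.032 tx -0.161
6 tz 0.046 tx -0.191
7 tz 0.062 tx -0.219
8 tz 0.08 tx -0.247
9 tz 0.02 tx -0.026
10 tz 0.043 tx -0.05
11 tz 0.067 tx -0.073
12 tz 0.093 tx -0.093
13 tz 0.12 tx -0.111
14 tz 0.149 tx -0.127
15 tz 0.179 tx -0.141
16 tz 0.21 tx -0.153
17 tz 0.032 tx -0.009
18 tz 0.064 tx -0.015
19 tz 0.097 tx -0.019
20 tz 0.13 tx -0.021
21 tz 0.163 tx -0.019
22 tz 0.195 tx -0.015
23 tz 0.228 tx -0.009
24 tz 0.26 tx -0.0
25 tz 0.031 tx 0.011
26 tz 0.061 tx 0.025
27 tz 0.09 tx 0.041
28 tz 0.117 tx 0.06
29 tz 0.143 tx 0.08
30 tz 0.167 tx 0.102
31 tz 0.19 tx 0.127
32 tz 0.21 tx 0.153
33 tz 0.018 tx 0.027
34 tz 0.034 tx 0.056
35 tz 0.048 tx 0.086
36 tz 0.06 tx 0.117
37 tz 0.069 tx 0.149
38 tz 0.075 tx 0.181
39 tz 0.079 tx 0.214
40 tz 0.08 tx 0.247
```

Emit:
servo_tool:
  series:
    - {"tx":-0.033,"ty":0,"tz":0.001,"ax":0,"ay":0,"az":0}
    - {"tx":-0.066,"ty":0,"tz":0.005,"ax":0,"ay":0,"az":0}
    - {"tx":-0.098,"ty":0,"tz":0.012,"ax":0,"ay":0,"az":0}
    - {"tx":-0.13,"ty":0,"tz":0.021,"ax":0,"ay":0,"az":0}
    - {"tx":-0.161,"ty":0,"tz":0.032,"ax":0,"ay":0,"az":0}
    - {"tx":-0.191,"ty":0,"tz":0.046,"ax":0,"ay":0,"az":0}
    - {"tx":-0.219,"ty":0,"tz":0.062,"ax":0,"ay":0,"az":0}
    - {"tx":-0.247,"ty":0,"tz":0.08,"ax":0,"ay":0,"az":0}

```text
time_s: 9.6
tool_pos: [473.0, 9.7, 194.6]
tool_rot: [0.001, 0.71, -0.002, 0.705]
wrist_force: [-11.4, -1.6, 3.2]
width: 10.8
```

Emit:
servo_tool:
  series:
    - {"tx":-0.026,"ty":0,"tz":0.02,"ax":0,"ay":0,"az":0}
    - {"tx":-0.05,"ty":0,"tz":0.043,"ax":0,"ay":0,"az":0}
    - {"tx":-0.073,"ty":0,"tz":0.067,"ax":0,"ay":0,"az":0}
    - {"tx":-0.093,"ty":0,"tz":0.093,"ax":0,"ay":0,"az":0}
    - {"tx":-0.111,"ty":0,"tz":0.12,"ax":0,"ay":0,"az":0}
    - {"tx":-0.127,"ty":0,"tz":0.149,"ax":0,"ay":0,"az":0}
    - {"tx":-0.141,"ty":0,"tz":0.179,"ax":0,"ay":0,"az":0}
    - {"tx":-0.153,"ty":0,"tz":0.21,"ax":0,"ay":0,"az":0}

```text
time_s: 10.4
tool_pos: [529.1, 9.4, 235.7]
tool_rot: [0.001, 0.706, -0.002, 0.708]
wrist_force: [-3.4, -0.7, -1.3]
width: 10.7
```

Emit:
servo_tool:
  series:
    - {"tx":-0.009,"ty":0,"tz":0.032,"ax":0,"ay":0,"az":0}
    - {"tx":-0.015,"ty":0,"tz":0.064,"ax":0,"ay":0,"az":0}
    - {"tx":-0.019,"ty":0,"tz":0.097,"ax":0,"ay":0,"az":0}
    - {"tx":-0.021,"ty":0,"tz":0.13,"ax":0,"ay":0,"az":0}
    - {"tx":-0.019,"ty":0,"tz":0.163,"ax":0,"ay":0,"az":0}
    - {"tx":-0.015,"ty":0,"tz":0.195,"ax":0,"ay":0,"az":0}
    - {"tx":-0.009,"ty":0,"tz":0.228,"ax":0,"ay":0,"az":0}
    - {"tx":0,"ty":0,"tz":0.26,"ax":0,"ay":0,"az":0}

```text
time_s: 11.2
tool_pos: [595.0, 9.2, 233.0]
tool_rot: [0.001, 0.707, -0.001, 0.708]
wrist_force: [-4.0, -2.1, 4.9]
width: 10.7
```

Emit:
servo_tool:
  series:
    - {"tx":0.011,"ty":0,"tz":0.031,"ax":0,"ay":0,"az":0}
    - {"tx":0.025,"ty":0,"tz":0.061,"ax":0,"ay":0,"az":0}
    - {"tx":0.041,"ty":0,"tz":0.09,"ax":0,"ay":0,"az":0}
    - {"tx":0.06,"ty":0,"tz":0.117,"ax":0,"ay":0,"az":0}
    - {"tx":0.08,"ty":0,"tz":0.143,"ax":0,"ay":0,"az":0}
    - {"tx":0.102,"ty":0,"tz":0.167,"ax":0,"ay":0,"az":0}
    - {"tx":0.127,"ty":0,"tz":0.19,"ax":0,"ay":0,"az":0}
    - {"tx":0.153,"ty":0,"tz":0.21,"ax":0,"ay":0,"az":0}

```text
time_s: 12.0
tool_pos: [646.8, 9.2, 193.4]
tool_rot: [0.001, 0.707, -0.001, 0.707]
wrist_force: [-5.3, -4.1, 4.4]
width: 10.8
```

Emit:
servo_tool:
  series:
    - {"tx":0.027,"ty":0,"tz":0.018,"ax":0,"ay":0,"az":0}
    - {"tx":0.056,"ty":0,"tz":0.034,"ax":0,"ay":0,"az":0}
    - {"tx":0.086,"ty":0,"tz":0.048,"ax":0,"ay":0,"az":0}
    - {"tx":0.117,"ty":0,"tz":0.06,"ax":0,"ay":0,"az":0}
    - {"tx":0.149,"ty":0,"tz":0.069,"ax":0,"ay":0,"az":0}
    - {"tx":0.181,"ty":0,"tz":0.075,"ax":0,"ay":0,"az":0}
    - {"tx":0.214,"ty":0,"tz":0.079,"ax":0,"ay":0,"az":0}

```text
time_s: 12.7
tool_pos: [665.0, 9.2, 139.3]
tool_rot: [0.001, 0.708, -0.001, 0.706]
wrist_force: [-8.9, -2.4, 6.2]
width: 10.8
```

Emit:
servo_tool:
  series:
    - {"tx":0.02,"ty":0,"tz":0.001,"ax":0,"ay":0,"az":0}
    - {"tx":0.035,"ty":0,"tz":0.001,"ax":0,"ay":0,"az":0}
    - {"tx":0.044,"ty":0,"tz":0.001,"ax":0,"ay":0,"az":0}
    - {"tx":0.044,"ty":0,"tz":0.001,"ax":0,"ay":0,"az":0}

```text
time_s: 13.1
tool_pos: [665.1, 9.4, 135.4]
tool_rot: [0.001, 0.707, -0.001, 0.707]
wrist_force: [-20.4, -2.4, 35.1]
width: 10.8
```

Emit:
servo_tool:
  series:
    - {"tx":-0.015,"ty":0,"tz":0,"ax":0,"ay":0,"az":0}
    - {"tx":-0.015,"ty":0,"tz":0,"ax":0,"ay":0,"az":0}

```text
time_s: 13.3
tool_pos: [665.0, 9.4, 135.6]
tool_rot: [0.001, 0.708, -0.001, 0.707]
wrist_force: [-13.1, -3.0, 19.6]
width: 10.9
```

Emit:
servo_tool:
  series:
    - {"tx":0,"ty":0,"tz":0,"ax":0,"ay":0,"az":0}
    - {"tx":0,"ty":0,"tz":0,"ax":0,"ay":0,"az":0}
    - {"tx":0,"ty":0,"tz":0,"ax":0,"ay":0,"az":0}
    - {"tx":-0.1,"ty":0,"tz":0,"ax":0,"ay":0,"az":0}
    - {"tx":-0.3,"ty":0,"tz":0,"ax":0,"ay":0,"az":0}
    - {"tx":-0.5,"ty":0,"tz":0,"ax":0,"ay":0,"az":0}
    - {"tx":-0.5,"ty":0,"tz":0,"ax":0,"ay":0,"az":0}
  jaw: 0.06

```text
time_s: 14.0
tool_pos: [670.7, 9.4, 266.6]
tool_rot: [0.001, 0.702, -0.001, 0.712]
wrist_force: [1.2, -0.3, 0.6]
width: 40.0
```

Emit:
servo_tool:
  series:
    - {"tx":0,"ty":0.9,"tz":-0.5,"ax":0,"ay":0,"az":0}
    - {"tx":0,"ty":0.9,"tz":-0.5,"ax":0,"ay":0,"az":0}
    - {"tx":0,"ty":0.9,"tz":-0.5,"ax":0,"ay":0,"az":0}
    - {"tx":0,"ty":0.9,"tz":-0.5,"ax":0,"ay":0,"az":0}
    - {"tx":0,"ty":0.9,"tz":-0.5,"ax":0,"ay":0,"az":0}
    - {"tx":0,"ty":0.9,"tz":-0.5,"ax":0,"ay":0,"az":0}
    - {"tx":0,"ty":0.9,"tz":-0.5,"ax":0,"ay":0,"az":0}

```text
time_s: 14.7
tool_pos: [541.7, 236.4, 257.7]
tool_rot: [0.0, 0.707, 0.0, 0.707]
wrist_force: [0.2, 0.2, 0.1]
width: 40.4
```

Run:
```python
from workcell import arm
import cv2,numpy as np,pickle
d={n:arm.camera(n) for n in("side","top")}
pickle.dump(d,open("c3.pkl","wb"))
cv2.imwrite("pics/c3.png",np.hstack([cv2.resize(i[:,:,::-1],None,fx=4,fy=4,interpolation=cv2.INTER_CUBIC) for i in (d["side"]["image"][150:270,190:290],d["top"]["image"][130:250,195:295])]))
s=arm.get_state();print(s["time_s"],s["tool_pos"],s["wrist_force"])
```

```text
14.8 [542.97912797 234.20883464 257.80624458] [ 1.4043497  -0.46823332  0.46459523]
```

View pics/c3.png

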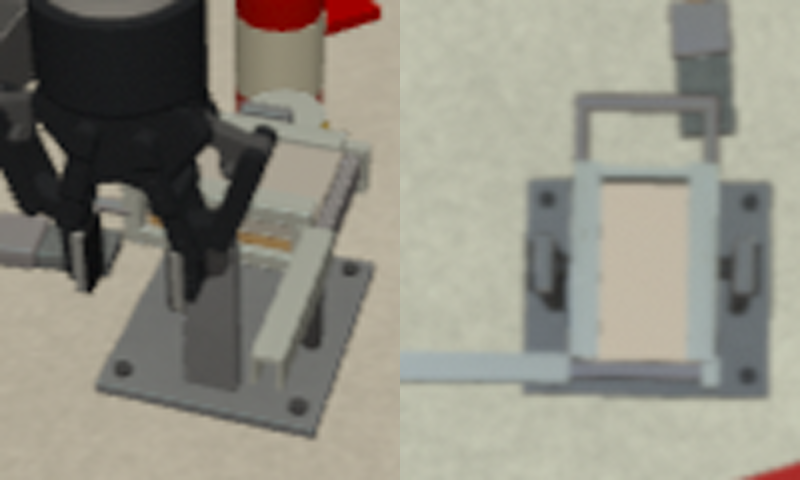

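The cradle is over, with the tray's underside on top at (645,270) and the bolt across the end. The arm hides the side view, so I'll move it clear and measure how level the cradle is.

Emit:
servo_tool:
  series:
    - {"tx":0,"ty":0.6,"tz":-1,"ax":0,"ay":0,"az":0}
    - {"tx":0,"ty":0.6,"tz":-1,"ax":0,"ay":0,"az":0}
    - {"tx":0,"ty":0.6,"tz":-1,"ax":0,"ay":0,"az":0}
    - {"tx":0,"ty":0.6,"tz":-1,"ax":0,"ay":0,"az":0}
    - {"tx":0,"ty":0.6,"tz":-1,"ax":0,"ay":0,"az":0}
    - {"tx":0,"ty":0.6,"tz":-1,"ax":0,"ay":0,"az":0}
    - {"tx":0,"ty":0.6,"tz":-1,"ax":0,"ay":0,"az":0}
    - {"tx":0,"ty":0.6,"tz":-1,"ax":0,"ay":0,"az":0}

```text
time_s: 15.6
tool_pos: [293.7, 385.4, 258.3]
tool_rot: [0.001, 0.707, -0.001, 0.707]
wrist_force: [0.5, -0.3, -0.1]
width: 39.8
```

Run:
```python
from workcell import arm
import cv2,numpy as np,pickle
from h import *
d={n:arm.camera(n) for n in("side","top")}
pickle.dump(d,open("c4.pkl","wb"))
cv2.imwrite("pics/c4.png",cv2.resize(d["side"]["image"][160:260,185:305,::-1],None,fx=6,fy=6,interpolation=cv2.INTER_CUBIC))
o=pickle.load(open("c0.pkl","rb"))
g=np.abs(d["top"]["image"].astype(int)-o["top"]["image"]).max(2)>40
n,l,st,_=cv2.connectedComponentsWithStats(g.astype(np.uint8)); print([s.tolist() for s in st[1:] if s[4]>15])
S=d["side"]
for z in (105,115,125,135,145): print(z,[ ((proj(S,(665.5-0*z,y,z))-[185,160]+.42)*6).round().tolist() for y in(50.6,-31.4)])
```

```text
[[239, 153, 25, 15, 144], [194, 163, 45, 13, 286], [244, 169, 23, 50, 899], [227, 219, 10, 6, 56], [237, 229, 37, 13, 227], [0, 279, 91, 105, 5363]]
105 [[125.0, 271.0], [193.0, 162.0]]
115 [[123.0, 252.0], [192.0, 144.0]]
125 [[121.0, 234.0], [190.0, 126.0]]
135 [[119.0, 215.0], [189.0, 108.0]]
145 [[117.0, 196.0], [187.0, 90.0]]
```

View pics/c4.png

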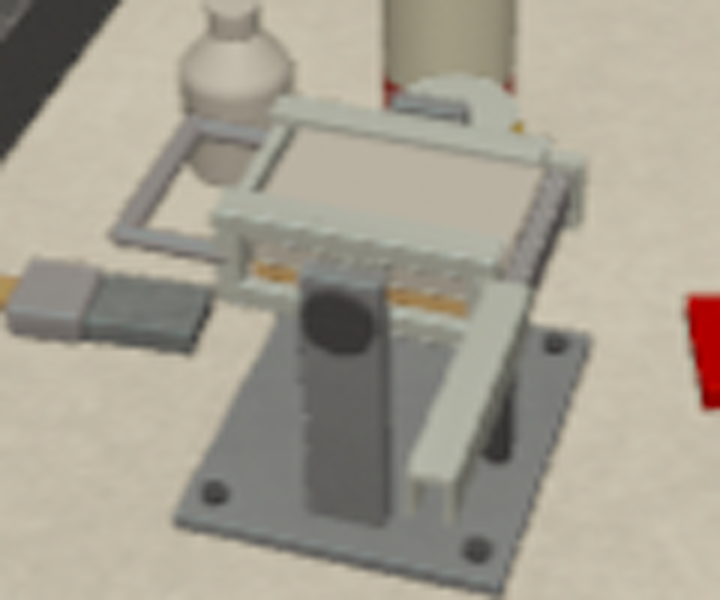

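The bar ends sit at (120,235) and (190,125), which match z = 125, so the cradle is level at the far stop. The bolt still reaches the keeper, the board shows under the tray, and in the top view only the cradle and the arm changed.

```bash
python3 -c "
from workcell import arm
print(arm.close_job())"
```

```text
the job is handed in; nothing more can be done
None
```

The job is done and handed in at about 15.7 s of robot time. I pushed the bolt home by its knob, then swung the cradle by its handle over to the far stop. The arm then let go and moved clear.

- **Bolt:** it stopped after about 66 mm rather than 85 mm. I take this to mean it began partly slid, because regripping higher gave the same firm stop. The pictures before and after the swing show it spanning the open end into the keeper.
- **Cradle:** the handle bar measures level at z ≈ 125 mm on the far side, and the arm met a firm stop there (35 N at the wrist).
- **Contents:** the tray is upside down on top, and the board shows below it through the side window. The tile is hidden, so I could not check it.
- **Surroundings:** comparing top views before and after, only the cradle and the arm changed, so nothing around the stand moved.
- **Forces:** the highest wrist force reported was about 58 N, against the bolt's stop. That was through the fingers; I had no separate reading for the gripper's body.

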